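Drop blown cans through the sprung flap of the reject chest

TASK

Put the two slim cans with the red reject band into the grey reject chest, one at a time: push the can down on the chest's sprung red flap so that the can itself holds the flap open, and let go only when the can is deep enough to drop right through instead of jamming or being pushed back. Both cans must end inside the chest with the flap closed again over them; leave the two plain sealed cans standing where they are.

Things in the scene. Friction and masses are not known exactly. Their poses are not given: they have to be found in the camera images.
- reject_1_mid (a point): Centre (half-way up) of a slim, upright, closed can, cream with a 24 mm wide red band round its middle and a slightly domed top: 60 mm diameter, 118 mm tall, about 0.2 kg, standing on the table, so its centre is 59 mm above its foot. z axis = the can's own axis.
- reject_2_mid (a point): Centre of the second such red-banded can, the same in every way.
- good_1_mid (a point): Centre of a plain cream sealed can without a band, 71 mm diameter, 107 mm tall, 0.38 kg, upright on the table. A good can: leave it standing.
- good_2_mid (a point): Centre of the second plain sealed can, the same in every way.
- chest: Grey sheet-steel reject chest, fixed to the table, 273 deep (x) x 170 wide (y) x 210 high mm. Origin on the table under the centre of the drop opening; x points from the opening to the closed rear part, y along the flap's hinge. It reaches from x = -58 to +215 mm; all of it behind the opening is roofed at 210 mm. A slick chute inside leads dropped cans to the rear.
- chest_slot (a point): Centre of the drop opening, level with the chest's top (210 mm above the table); axes as the chest's. The opening is 100 mm (x) by 154 mm (y) and is closed by the red flap. Inside, an upright can pushed down through its middle has free room until its foot is about 125 mm below the top.
- flap (a joint): Angle (rad) of the red flap: 0 = closed, level with the chest's top; grows as it is pushed down into the chest, at most 1.5. Hinged along the opening's front edge (chest x = -49 mm), 146 mm wide, 4 mm thick. A spring (0.17 N m closed, 0.27 N m wide open) shuts it by itself; it carries a can stood on it, and pushing a can through takes up to about 12 N.
- reject_1: The first red-banded can itself; origin at the centre of its foot.
- reject_2: The second red-banded can itself; origin at the centre of its foot.
- flap_edge (a point): Middle of the flap's free rear edge, 95 mm from the hinge; moves with the flap. A can pushed down upright through the middle of the opening turns the flap to about 1.3 rad. Once its foot is over 95 mm below the chest's top, this edge has slipped past the foot onto the can's slick side, and the can falls in when let go. Let go less deep, it may be pushed back or jam.
There are look-alikes about, which are no part of the job. What is shaped like the reject_1 but green or purple is not meant. What is shaped like the reject_2 but pink or yellow is not meant.

How it is judged:
By the outcome, as a careful person would: the job done as asked, in the order asked, and still so for the second after the job is handed in, with the robot touching nothing.
It also fails if it takes over 56 s, if anything falls off the work surface, if the arm or the gripper's body presses on something with over 40 N, if the wrist force passes 120 N, or if a joint passes its speed limit or range.

ROBOT

A 6-joint arm with a two-finger parallel gripper is mounted at the origin on the work surface; the furniture and walls round the work are solid. World frame = base frame: x ahead of the robot, y to its left, z up, the work surface at z = 0. Lengths are in m, angles in rad, forces in N, time in s.
With the tool pointing down it reaches from about 0.225 to 0.875 m from the base axis. Payload 3.4 kg.
Tool frame: the origin (TCP) lies at the very end of the fingers, on their centre line; the grasp point (between the pads) lies behind it (manip.tcp_to_grasp is the z of the grasp point in the tool frame, in m); z points along the fingers, y is the direction in which the jaws open and shut (so a half turn about z gives the same grasp; the last joint's range is limited). The gripper opens to 85 mm and grips with 20 to 120 N. Pads are 22 mm wide; open, the fingers measure 114 mm over their backs; the gripper's body (76 mm by 85 mm) begins 54 mm behind the grasp point. The pads swing forward as they close: fully open they stand 13 mm farther back than shut.
Start: joints at [-1.24, 0.276, 1.505, -0, 1.361, -0.121], TCP at [0.251, -0.517, 0.231] pointing down, gripper open.
Joint ranges: [-2.89, 2.89], [-0.75, 2.08], [0.22, 2.7], [-1.18, 4.32], [0.11, 2.71], [-2.7, 2.7]. Speed limits (rad/s): [2.57, 2.57, 3.14, 3.14, 3.14, 3.14].

INTERFACE

Orientations are given as a unit quaternion [w, x, y, z].
In Python, from rig import manip, eyes gives the robot as it stands.
- The arm moves only by the tool servo_tool, never from a script. Its argument "increments" is a list of rows, each an object with "slide": the shift along the tool's x, y, z in m, a list of three; "spin": the turn about the tool's z in degrees. A call has 1 to 8 rows; each row shifts and turns the commanded pose from where the row before left it, along the tool's axes as they then stand; what a row does not reach is not made up. A row lasts 1/10 s, in which the tool goes at most 50 mm and 8.59 degrees, less where a joint would pass 70% of its speed; a pose out of reach is approached as far as the arm can. A call is refused whole if a number of a shift passes 0.05 or a number of a turn 8.59, either way. A call with a gripper value outside its range is refused whole. "hand" is the opening, from 0 (shut) to 1 (fully open), set as the call begins (left out, the last holds). The fingers move at their own pace and stop on an object; "newtons" is the grip in N (left out, the last holds). Time passes only in rows, so rows that do not move let the fingers close. It gives the time, the measured TCP pose, the force and the opening at its end, in the units of the state.
- manip.get_state(): the state, without advancing time (a new reading comes with each control period).
- eyes.get_image(name): name is "scene" or "top" or "wrist"; returns the picture (384x512x3 uint8, blue, green, red); there is no depth.
- eyes.calibration(name): a dict with "fx", "fy", "cx", "cy" (pixels), "rvec" (rotation vector, rad) and "tvec" (3), from world to camera coordinates, as OpenCV has them; the wrist camera has in their place "hand_eye" (4x4, takes a point from camera to tool coordinates, whose origin is the TCP and whose axes are the flange's). Camera axes: x right, y down, z forward; pixel columns grow to the right and rows downward; lengths in m; the calibration is good to about 2 mm. The wrist camera is an equidistant fisheye: a pixel r from the principal point sees the ray r / f radians off the axis. A picture is of the moment at which its call begins: read the wrist's pose just before it. calibration takes no time and is no camera call.
- manip.sign_off(): hands the job in, once; it reports no verdict.
The state is a dict: "clock": time; "qpos": joint angles; "qd": joint speeds; "effort": joint torques, N m; "position": TCP position; "ee_rot": TCP orientation; "contact_force": force on the tool from outside, world axes, zero at the start; "moment": the same for the moment, N m; "width": finger opening in m.
Only numpy, scipy, OpenCV 4.12 (cv2) and the standard library are available. Lean on these libraries where they do the work, as an engineer would, in place of code of your own. Each camera call takes 0.05 s, during which the arm holds its last target.

## Working session

There is one attempt and no reset: what is moved stays moved. The work goes in short steps, Python scripts to look and compute and a tool call to move; the robot and the scene stay as the last step left them, time stands still between calls to the robot, and variables do not carry over. Pictures are saved under pics/ and viewed, and the job is handed in when it is done.

Besides the shell and the picture viewer there is one more tool, called after "Emit:" by a JSON object that holds its "op" and its "data", one argument or row to a line. servo_tool: Moves the arm, as the interface text tells. Its arguments: {"type":"object","properties":{"increments":{"type":"array","items":{"type":"object","properties":{"slide":{"type":"array","items":{"type":"number"}},"spin":{"type":"number"}}}},"hand":{"type":"number"},"newtons":{"type":"number"}},"required":["increments"]}

```bash
ls; mkdir -p pics; python3 - <<'E'
from rig import manip, eyes
import cv2
print(manip.get_state(), manip.tcp_to_grasp)
for n in ("scene","top","wrist"):
    im=eyes.get_image(n); cv2.imwrite(f"pics/{n}0.png",im); print(n,eyes.calibration(n))
E
```

```text
pics
{'clock': 0.0, 'qpos': array([-1.23999963e+00,  2.76579080e-01,  1.50613325e+00, -1.96857371e-05,
        1.36070050e+00, -1.20976953e-01]), 'qd': array([-0.00216481, -0.00143288, -0.00061562, -0.0019264 ,  0.00119024,
        0.00084257]), 'effort': array([ 2.51268775e-04, -4.16775548e+01, -2.45810366e+01, -8.21627327e-05,
        1.07971145e-02,  1.43185747e-05]), 'position': array([ 0.25084999, -0.51680615,  0.23044874]), 'ee_rot': array([-9.04076945e-04,  9.74595002e-01,  2.23972661e-01, -1.04873867e-04]), 'contact_force': array([-0.0901837 ,  0.28222057,  1.26993983]), 'moment': array([ 0.03973391, -0.01244261, -0.00067701]), 'width': 0.08535603982106633} -0.0187
scene {'fx': 372.1527322527878, 'fy': 372.1527322527878, 'cx': 260.87344997920746, 'cy': 191.99837140670505, 'rvec': array([ 0.84859257, -2.44401642,  1.23920155]), 'tvec': array([0.43557064, 0.3199998 , 0.8613595 ])}
top {'fx': 425.1487998016776, 'fy': 425.1487998016776, 'cx': 249.42057637869593, 'cy': 191.33293427579824, 'rvec': array([ 2.17146418, -2.11740824,  0.0871982 ]), 'tvec': array([0.01335902, 0.53459725, 1.05523324])}
wrist {'fx': 297.3186396354542, 'fy': 297.3186396354542, 'cx': 254.35530447182137, 'cy': 190.4181336948742, 'hand_eye': array([[-9.64108769e-04, -9.58055257e-01, -2.86581918e-01,
         7.29589123e-02],
       [ 9.99999534e-01, -9.11497142e-04, -3.16990311e-04,
        -2.26183562e-03],
       [ 4.24756347e-05, -2.86582090e-01,  9.58055689e-01,
        -1.41265713e-01],
       [ 0.00000000e+00,  0.00000000e+00,  0.00000000e+00,
         1.00000000e+00]])}
```

View pics/scene0.png

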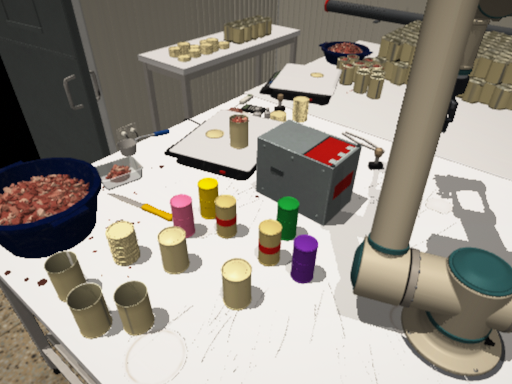

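View pics/top0.png

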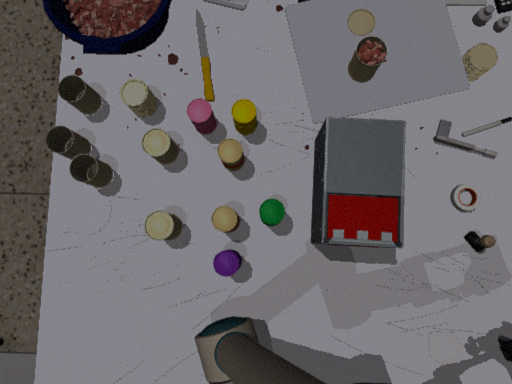

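View pics/wrist0.png

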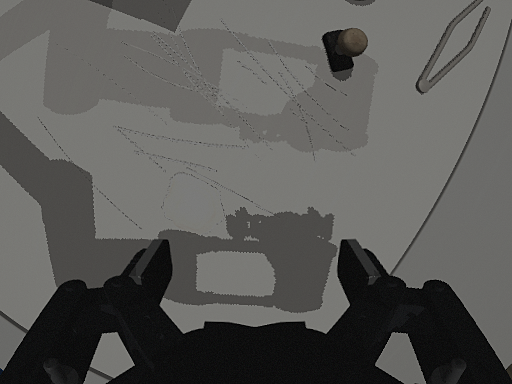

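The red-banded cans are at scene (226,217) and (270,243), which is top (231,152) and (225,219). Look-alikes in the top view: green (272,212), purple (227,263), pink (201,113) and yellow (245,115). Plain good cans are at (160,147) and (163,226), and a stack of lids is at (138,95). The chest flap is at top (363,217). Next I'll check close crops and measure.

```bash
cat > h.py <<'E'
import numpy as np, cv2
from rig import manip, eyes
def cam(n):
    c=eyes.calibration(n); K=np.array([[c['fx'],0,c['cx']],[0,c['fy'],c['cy']],[0,0,1]]); R=cv2.Rodrigues(c['rvec'])[0]; return K,R,c['tvec']
def onplane(n,uv,z):
    K,R,t=cam(n); o=-R.T@t; d=R.T@np.linalg.inv(K)@np.array([uv[0],uv[1],1.]); return o+d*(z-o[2])/d[2]
def proj(n,P):
    K,R,t=cam(n); p=K@(R@np.asarray(P,float)+t); return p[:2]/p[2]
E
python3 - <<'E'
from h import *
t=cv2.imread('pics/top0.png'); s=cv2.imread('pics/scene0.png')
for n,uv,z in [('r_a',(231,147),.118),('r_b',(225,219),.118),('green',(272,212),.118),('purple',(227,263),.118),('good1',(158,143),.107),('good2',(160,226),.107),('yellow',(244,110),.118),('pink',(199,110),.118)]:
    P=onplane('top',uv,z); print(n,P.round(3),'scene',proj('scene',P).round(1))
# flap
hsv=cv2.cvtColor(t,cv2.COLOR_BGR2HSV)
m=((hsv[...,0]<8)|(hsv[...,0]>172))&(hsv[...,1]>180)&(hsv[...,2]>90)
m=m.astype(np.uint8); m[:, :315]=0; m[:180]=0; m[250:]=0; m[:,410:]=0
c=max(cv2.findContours(m,0,2)[0],key=cv2.contourArea); r=cv2.minAreaRect(c); b=cv2.boxPoints(r)
print(r); 
for p in b: print(p,onplane('top',p,.21).round(4))
a=cv2.resize(t[90:290,180:300],None,fx=3,fy=3,interpolation=2)
b=cv2.resize(t[110:255,305:415],None,fx=4,fy=4,interpolation=2)
h=600; out=np.zeros((600,800,3),np.uint8); out[:600,:360]=a; out[:580,360:800]=b
cv2.imwrite('pics/crop1.png',out)
cv2.imwrite('pics/crop2.png',cv2.resize(s[120:320,140:370],None,fx=3,fy=3,interpolation=2))
E
```

```text
r_a [0.629 0.07  0.118] scene [224.3 199. ]
r_b [0.458 0.079 0.118] scene [271.6 226.4]
green [ 0.477 -0.03   0.118] scene [289.3 203.1]
purple [0.356 0.071 0.118] scene [306.7 242.1]
good1 [0.638 0.249 0.107] scene [174.4 234.5]
good2 [0.438 0.234 0.107] scene [238.6 268.7]
yellow [0.721 0.042 0.118] scene [208.  182.7]
pink [0.719 0.151 0.118] scene [181.1 200.3]
((362.4523010253906, 217.8584442138672), (69.55940246582031, 42.7119140625), 3.1798300743103027)
[326.54153 237.25229] [ 0.4202 -0.1439  0.21  ]
[328.91074 194.60614] [ 0.5102 -0.1484  0.21  ]
[398.36307 198.4646 ] [ 0.5054 -0.2937  0.21  ]
[395.99387 241.11075] [ 0.4161 -0.2876  0.21  ]
```

View pics/crop1.png

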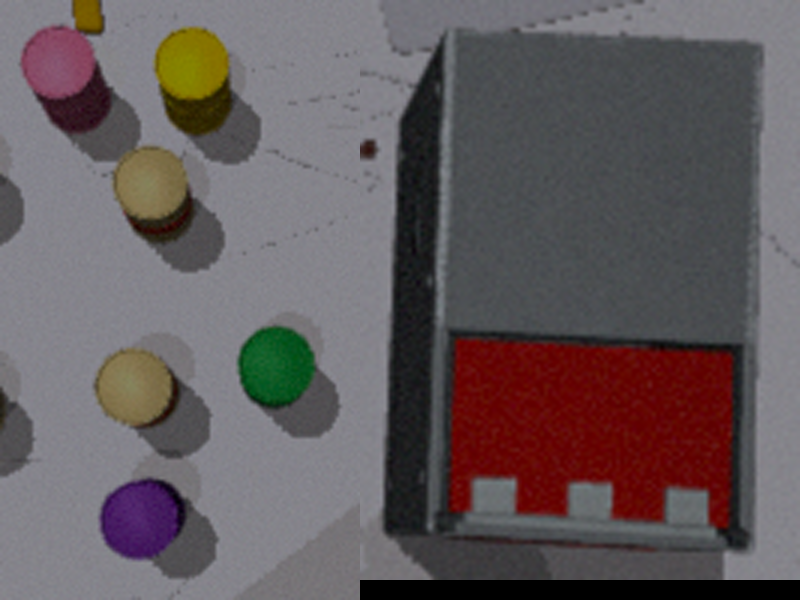

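View pics/crop2.png

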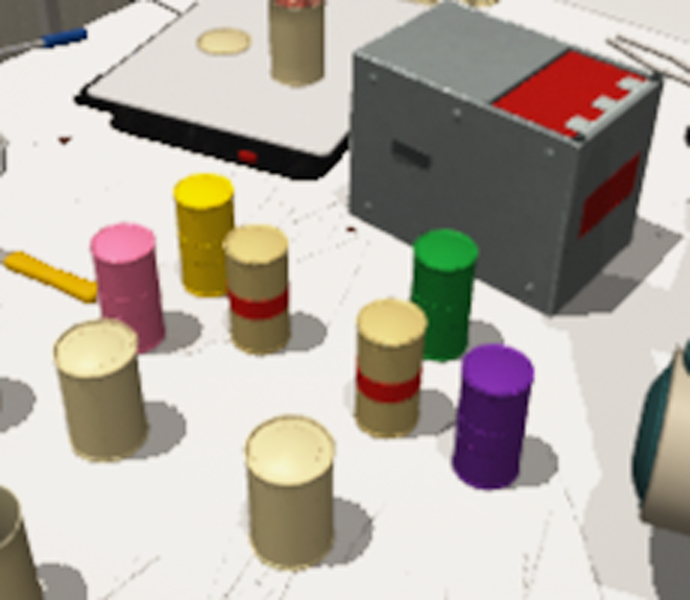

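The crop confirms it: the two red-banded cans are the cream-topped ones at crop (152,184) and (135,387), clearly apart from green, purple, pink and yellow. The flap is closed, with hinge tabs along the near edge. Now I'll refine the positions.

```bash
python3 - <<'E'
from h import *
t=cv2.imread('pics/top0.png'); s=cv2.imread('pics/scene0.png')
hs=cv2.cvtColor(t,cv2.COLOR_BGR2HSV)
print(hs[151,231],hs[219,225],hs[160,236],hs[200,240])
for nm,(u,v) in dict(a=(231,151),b=(225,219),g1=(158,143),g2=(160,225)).items():
    m=np.zeros(t.shape[:2],np.uint8); h=hs
    ok=(h[...,1]>60)&(h[...,0]>12)&(h[...,0]<32)&(h[...,2]>120)
    m[v-25:v+25,u-25:u+25]=ok[v-25:v+25,u-25:u+25]*255
    c=max(cv2.findContours(m,0,1)[0],key=cv2.contourArea); e=cv2.fitEllipse(cv2.convexHull(c))
    z=.107 if nm[0]=='g' else .117
    P=onplane('top',e[0],z); print(nm,e,P.round(4),'scene',proj('scene',P).round(1))
# scene check
hs=cv2.cvtColor(s,cv2.COLOR_BGR2HSV); print(hs[202,226],hs[210,226])
for nm,(u,v) in dict(a=(225.7,201.7),b=(270.7,227.3)).items(): print('scene',nm,onplane('scene',(u,v),.118).round(4))
for p in [(327,118),(405.5,121),(327+0,243),(402,246.5)]: print('chest',p,onplane('top',p,.21).round(4))
E
```

```text
[ 24  90 133] [ 26  81 135] [ 21 114 101] [127  16 140]
a ((229.72348022460938, 150.48033142089844), (21.120332717895508, 22.449819564819336), 71.89824676513672) [0.6211 0.0733 0.117 ] scene [225.8 200.9]
b ((223.3677520751953, 218.47422790527344), (22.920156478881836, 23.494998931884766), 114.31753540039062) [0.4587 0.0829 0.117 ] scene [270.3 227.3]
g1 ((155.23052978515625, 140.9080352783203), (21.117891311645508, 25.13739776611328), 51.50888442993164) [0.6433 0.2563 0.107 ] scene [170.9 235.2]
g2 ((157.65736389160156, 226.08737182617188), (22.542539596557617, 24.49843978881836), 42.04268264770508) [0.4373 0.2395 0.107 ] scene [237.1 270.2]
[ 24 108 232] [ 21 125 114]
scene a [0.6182 0.077  0.118 ]
scene b [0.4574 0.0833 0.118 ]
chest (327, 118) [ 0.6769 -0.1433  0.21  ]
chest (405.5, 121) [ 0.6731 -0.311   0.21  ]
chest (327, 243) [ 0.4083 -0.145   0.21  ]
chest (402, 246.5) [ 0.4053 -0.2998  0.21  ]
```

Emit:
{"op": "servo_tool", "data": {
  "increments": [
    {"slide": [0, 0, -0.025], "spin": 7},
    {"slide": [0, 0, -0.025], "spin": 7},
    {"slide": [0, 0, -0.025], "spin": 7},
    {"slide": [0, 0, -0.025], "spin": 7},
    {"slide": [0, 0, 0], "spin": 0}
  ],
  "hand": 1,
  "newtons": 45
}}

```text
clock: 0.65
position: [0.2516, -0.5188, 0.3348]
ee_rot: [0.003, 1.0, -0.019, 0.001]
contact_force: [0.1, -0.0, 0.0]
width: 0.0855
```

Emit:
{"op": "servo_tool", "data": {
  "increments": [
    {"slide": [0.0223, -0.0382, 0]},
    {"slide": [0.0223, -0.0382, 0]},
    {"slide": [0.0223, -0.0382, 0]},
    {"slide": [0.0223, -0.0382, 0]},
    {"slide": [0.0223, -0.0382, 0]},
    {"slide": [0.0223, -0.0382, 0]},
    {"slide": [0.0223, -0.0382, 0]},
    {"slide": [0.0223, -0.0382, 0]}
  ]
}}

```text
$.increments[0]: bad value
```

```bash
cat >> h.py <<'E'
from scipy.spatial.transform import Rotation as Rot
def wray(uv,st):
    c=eyes.calibration('wrist'); x=(uv[0]-c['cx'])/c['fx']; y=(uv[1]-c['cy'])/c['fy']; r=np.hypot(x,y)
    d=np.array([np.sin(r)*x/r,np.sin(r)*y/r,np.cos(r)]); H=c['hand_eye']; q=st['ee_rot']
    R=Rot.from_quat([q[1],q[2],q[3],q[0]]).as_matrix()
    o=R@H[:3,3]+st['position']; return o,R@H[:3,:3]@d
def wplane(uv,z,st):
    o,d=wray(uv,st); return o+d*(z-o[2])/d[2]
def shot(name,cam='wrist'):
    st=manip.get_state(); im=eyes.get_image(cam); cv2.imwrite(f'pics/{name}.png',im)
    import pickle; pickle.dump(st,open(f'pics/{name}.pkl','wb')); print(st['clock'],st['position'].round(4),st['ee_rot'].round(4)); return im,st
def load(name):
    import pickle; return cv2.imread(f'pics/{name}.png'),pickle.load(open(f'pics/{name}.pkl','rb'))
E
python3 -c "
from h import *
shot('w1')"
```

```text
0.65 [ 0.2516 -0.5188  0.3348] [ 0.0033  0.9998 -0.0188  0.0012]
```

View pics/w1.png

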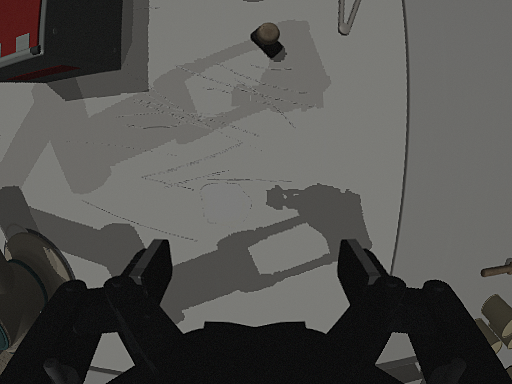

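Emit:
{"op": "servo_tool", "data": {
  "increments": [
    {"slide": [0.0223, -0.0382, 0], "spin": 0},
    {"slide": [0.0223, -0.0382, 0], "spin": 0},
    {"slide": [0.0223, -0.0382, 0], "spin": 0},
    {"slide": [0.0223, -0.0382, 0], "spin": 0},
    {"slide": [0.0223, -0.0382, 0], "spin": 0},
    {"slide": [0.0223, -0.0382, 0], "spin": 0},
    {"slide": [0.0223, -0.0382, 0], "spin": 0},
    {"slide": [0.0223, -0.0382, 0], "spin": 0}
  ]
}}

```text
clock: 1.5
position: [0.4406, -0.2164, 0.3296]
ee_rot: [-0.001, 1.0, -0.018, -0.001]
contact_force: [0.9, -0.7, 0.4]
width: 0.0855
```

```bash
python3 -c "
from h import *
shot('w2')"
```

```text
1.5 [ 0.4406 -0.2164  0.3296] [-7.000e-04  9.998e-01 -1.760e-02 -1.200e-03]
```

View pics/w2.png

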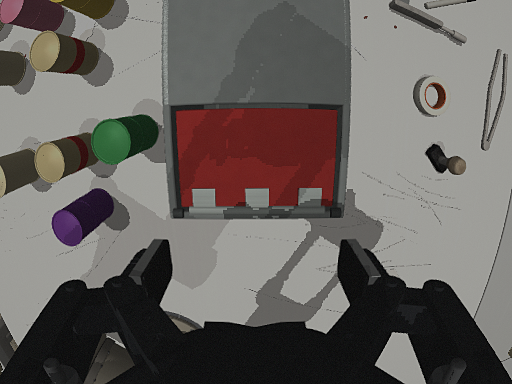

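The wrist view shows the closed flap. Its free edge runs from about (175,110) to (338,109), and the hinge bar is at about row 210.

```bash
python3 - <<'E'
from h import *
im,st=load('w2')
hs=cv2.cvtColor(im,cv2.COLOR_BGR2HSV)
m=(((hs[...,0]<8)|(hs[...,0]>172))&(hs[...,1]>130)&(hs[...,2]>40)).astype(np.uint8)
m[:, :165]=0;m[:,350:]=0;m[225:]=0
c=max(cv2.findContours(m,0,1)[0],key=cv2.contourArea)[:,0]
tl=c[np.argmin(c.sum(1))];tr=c[np.argmax(c[:,0]-c[:,1])];bl=c[np.argmin(c[:,0]-c[:,1])];br=c[np.argmax(c.sum(1))]
Q=[wplane(p,.21,st) for p in (tl,tr,bl,br)]
for p,q in zip((tl,tr,bl,br),Q): print(p,q.round(4))
for p in [(178,214),(337,213)]: print(p,wplane(p,.21,st).round(4))
f=(Q[0]+Q[1])/2; d=Q[0]-Q[1]; a=np.arctan2(-d[0],d[1]); print('edge mid',f,'yaw deg',np.degrees(a),'width',np.linalg.norm(d))
print('slot',f[:2]-.046*np.array([np.cos(a),np.sin(a)]))
E
```

```text
[177 110] [ 0.5111 -0.1482  0.21  ]
[337 111] [ 0.5053 -0.29    0.21  ]
[182 206] [ 0.4212 -0.1446  0.21  ]
[331 205] [ 0.4172 -0.2863  0.21  ]
(178, 214) [ 0.4132 -0.1396  0.21  ]
(337, 213) [ 0.4087 -0.2928  0.21  ]
edge mid [ 0.5081601  -0.21906429  0.21      ] yaw deg -2.3408825502995967 width 0.14192090942764207
slot [ 0.46219849 -0.21718544]
```

Emit:
{"op": "servo_tool", "data": {
  "increments": [
    {"slide": [-0.003, -0.0422, 0], "spin": 0},
    {"slide": [-0.003, -0.0422, 0], "spin": 0},
    {"slide": [-0.003, -0.0422, 0], "spin": 0},
    {"slide": [-0.003, -0.0422, 0], "spin": 0},
    {"slide": [-0.003, -0.0422, 0], "spin": 0},
    {"slide": [-0.003, -0.0422, 0], "spin": 0},
    {"slide": [-0.003, -0.0422, 0], "spin": 0},
    {"slide": [0, 0, 0], "spin": 0}
  ]
}}

```text
clock: 2.35
position: [0.429, 0.0818, 0.3298]
ee_rot: [-0.001, 1.0, -0.014, -0.002]
contact_force: [0.3, -0.2, -0.5]
width: 0.0853
```

```bash
python3 -c "
from h import *
shot('w3')"
```

```text
2.35 [0.429  0.0818 0.3298] [-0.0014  0.9999 -0.0142 -0.0015]
```

View pics/w3.png

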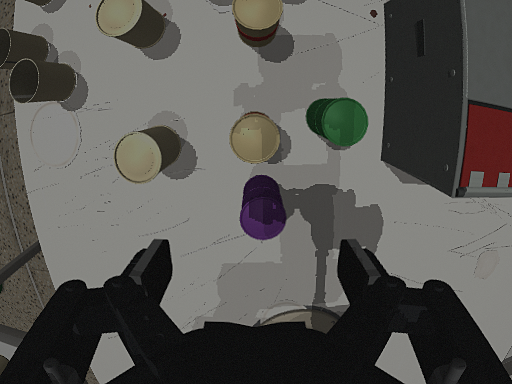

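The can b lid is at (255,138). Purple is below it at (262,220), green is to the right at (344,122), and can a is at the top edge around (257,12).

```bash
python3 - <<'E'
from h import *
im,st=load('w3')
g=cv2.resize(im[100:180,210:300],None,fx=6,fy=6,interpolation=2)
g2=cv2.resize(im[0:60,210:300],None,fx=6,fy=6,interpolation=2)
cv2.imwrite('pics/c3.png',np.vstack([g,g2])[:600])
hs=cv2.cvtColor(im,cv2.COLOR_BGR2HSV)
m=((hs[...,0]>14)&(hs[...,0]<34)&(hs[...,1]>60)&(hs[...,2]>60)).astype(np.uint8)
m[:, :220]=0;m[:,290:]=0;m[:110]=0;m[175:]=0
c=max(cv2.findContours(m,0,1)[0],key=cv2.contourArea); e=cv2.fitEllipse(cv2.convexHull(c)); print(e,wplane(e[0],.117,st).round(4))
for p in [(255,138),(257,10)]: print(p,wplane(p,.117,st).round(4))
E
```

```text
((254.26312255859375, 138.08108520507812), (49.62226104736328, 49.98590850830078), 100.51781463623047) [0.4595 0.0837 0.117 ]
(255, 138) [0.4596 0.0829 0.117 ]
(257, 10) [0.6157 0.0759 0.117 ]
```

View pics/c3.png

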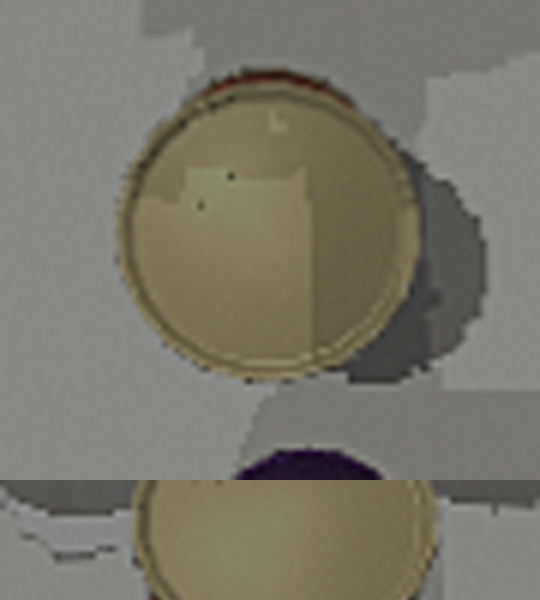

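Emit:
{"op": "servo_tool", "data": {
  "increments": [
    {"slide": [0.015, -0.001, 0.02], "spin": 0},
    {"slide": [0.015, -0.001, 0.03], "spin": 0},
    {"slide": [0, 0, 0.04], "spin": 0},
    {"slide": [0, 0, 0.03], "spin": 0},
    {"slide": [0, 0, 0], "spin": 0},
    {"slide": [0, 0, 0], "spin": 0}
  ]
}}

```text
clock: 3.0
position: [0.4605, 0.0773, 0.2111]
ee_rot: [0.0, 1.0, -0.019, -0.001]
contact_force: [-0.7, 0.7, -0.0]
width: 0.0858
```

```bash
python3 -c "
from h import *
shot('w4');print(manip.get_state()['contact_force'])"
```

```text
3.0 [0.4605 0.0773 0.2111] [ 3.000e-04  9.998e-01 -1.880e-02 -7.000e-04]
[-0.23680016 -0.28615347  0.39803079]
```

View pics/w4.png

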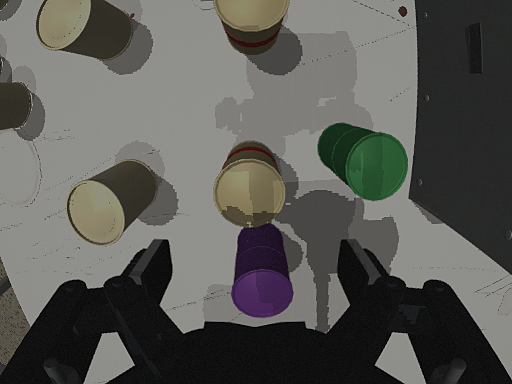

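```bash
python3 - <<'E'
from h import *
im,st=load('w4')
hs=cv2.cvtColor(im,cv2.COLOR_BGR2HSV)
m=((hs[...,0]>14)&(hs[...,0]<34)&(hs[...,1]>60)&(hs[...,2]>75)).astype(np.uint8)
m[:, :205]=0;m[:,300:]=0;m[:150]=0;m[235:]=0
c=max(cv2.findContours(m,0,1)[0],key=cv2.contourArea); e=cv2.fitEllipse(cv2.convexHull(c)); print(e,wplane(e[0],.117,st).round(4))
print(wplane((250,193),.117,st).round(4), manip.get_state()['position'])
cv2.imwrite('pics/c4.png',cv2.resize(im[130:240,195:305],None,fx=5,fy=5,interpolation=2))
E
```

```text
((249.00588989257812, 192.3851776123047), (68.85881042480469, 72.05691528320312), 95.32404327392578) [0.4604 0.0837 0.117 ]
[0.4598 0.0829 0.117 ] [0.46144869 0.07750507 0.21225232]
```

View pics/c4.png

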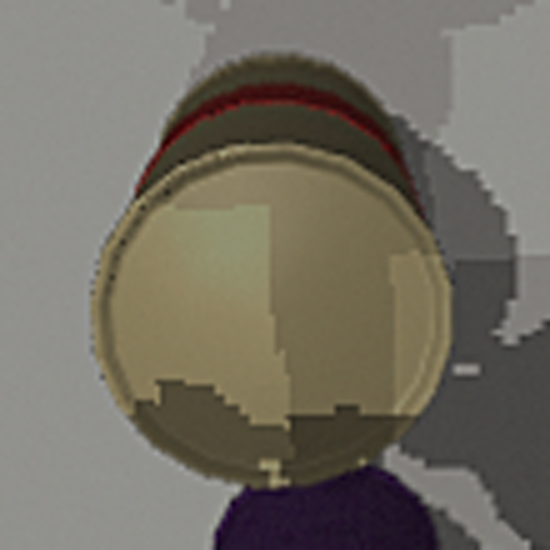

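Emit:
{"op": "servo_tool", "data": {
  "increments": [
    {"slide": [0, -0.006, 0.014], "spin": 0},
    {"slide": [0, 0, 0.03], "spin": 0},
    {"slide": [0, 0, 0.03], "spin": 0},
    {"slide": [0, 0, 0.03], "spin": 0},
    {"slide": [0, 0, 0.02], "spin": 0},
    {"slide": [0, 0, 0.01], "spin": 0},
    {"slide": [0, 0, 0], "spin": 0},
    {"slide": [0, 0, 0], "spin": 0}
  ]
}}

```text
clock: 3.85
position: [0.4624, 0.0842, 0.0787]
ee_rot: [-0.0, 1.0, -0.018, 0.002]
contact_force: [0.3, 0.1, 0.5]
width: 0.0855
```

Emit:
{"op": "servo_tool", "data": {
  "increments": [
    {"slide": [0, 0, 0], "spin": 0},
    {"slide": [0, 0, 0], "spin": 0},
    {"slide": [0, 0, 0], "spin": 0},
    {"slide": [0, 0, 0], "spin": 0},
    {"slide": [0, 0, 0], "spin": 0},
    {"slide": [0, 0, 0], "spin": 0}
  ],
  "hand": 0,
  "newtons": 90
}}

```text
clock: 4.45
position: [0.462, 0.084, 0.0789]
ee_rot: [0.0, 1.0, -0.018, 0.002]
contact_force: [-0.4, -1.0, 6.4]
width: 0.0581
```

Emit:
{"op": "servo_tool", "data": {
  "increments": [
    {"slide": [0, 0, -0.01], "spin": 0},
    {"slide": [0, 0, -0.03], "spin": 0},
    {"slide": [0, 0, -0.04], "spin": 0},
    {"slide": [0, 0, -0.04], "spin": 0},
    {"slide": [0, 0, -0.04], "spin": 0},
    {"slide": [0, 0, -0.04], "spin": 0},
    {"slide": [0, 0, -0.04], "spin": 0},
    {"slide": [0, 0, -0.02], "spin": 0}
  ]
}}

```text
clock: 5.25
position: [0.4615, 0.0845, 0.3417]
ee_rot: [-0.0, 1.0, -0.018, 0.003]
contact_force: [0.2, -0.4, -2.5]
width: 0.058
```

```bash
python3 -c "
from h import *
shot('w5');print(manip.get_state()['contact_force'],manip.get_state()['width'])
shot('s5','scene')"
```

```text
5.25 [0.4615 0.0845 0.3417] [-2.000e-04  9.998e-01 -1.830e-02  3.200e-03]
[ 1.32344204 -0.2658288   0.95457306] 0.05848390905483656
5.3 [0.4626 0.0846 0.3438] [-3.000e-04  9.998e-01 -1.830e-02  5.300e-03]
```

View pics/w5.png

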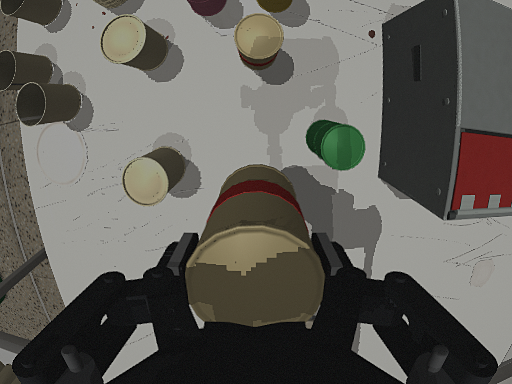

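View pics/s5.png

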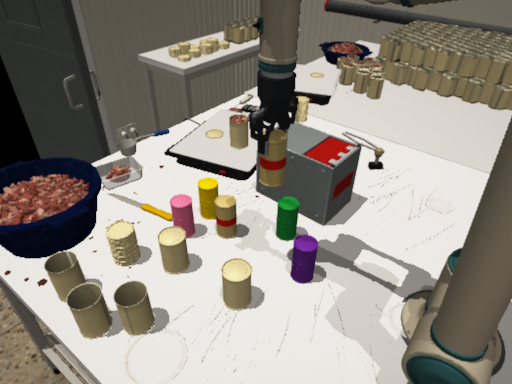

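Emit:
{"op": "servo_tool", "data": {
  "increments": [
    {"slide": [0.0018, 0.03, 0], "spin": 0},
    {"slide": [0.0018, 0.045, 0], "spin": 0},
    {"slide": [0.0018, 0.046, 0], "spin": 0},
    {"slide": [0.0018, 0.046, 0], "spin": 0},
    {"slide": [0.0018, 0.046, 0], "spin": 0},
    {"slide": [0.0018, 0.045, 0], "spin": 0},
    {"slide": [0.0018, 0.03, 0], "spin": 0},
    {"slide": [0, 0.015, 0], "spin": 0}
  ]
}}

```text
clock: 6.15
position: [0.4612, -0.2211, 0.3352]
ee_rot: [-0.001, 1.0, -0.02, -0.002]
contact_force: [0.6, 0.3, -2.8]
width: 0.0582
```

Emit:
{"op": "servo_tool", "data": {
  "increments": [
    {"slide": [0, 0, 0.01], "spin": 0},
    {"slide": [0, 0, 0.01], "spin": 0},
    {"slide": [0, 0, 0], "spin": 0},
    {"slide": [0, 0, 0], "spin": 0}
  ]
}}

```text
clock: 6.55
position: [0.462, -0.2172, 0.3168]
ee_rot: [-0.001, 1.0, -0.017, -0.0]
contact_force: [-0.1, -0.2, -1.2]
width: 0.0584
```

```bash
python3 -c "
from h import *
shot('w6');print(manip.get_state()['contact_force'],manip.get_state()['width'])
shot('t6','top')"
```

```text
6.55 [ 0.462  -0.2172  0.3168] [-5.000e-04  9.998e-01 -1.750e-02 -5.000e-04]
[-0.20187448 -0.20388784 -1.32114498] 0.0584659286282416
6.6 [ 0.4623 -0.2176  0.3174] [-1.000e-04  9.998e-01 -1.750e-02  1.000e-04]
```

View pics/w6.png

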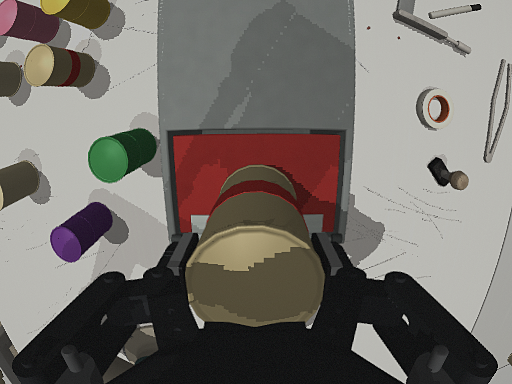

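Emit:
{"op": "servo_tool", "data": {
  "increments": [
    {"slide": [0.001, 0, 0.02], "spin": 0},
    {"slide": [0, 0, 0.015], "spin": 0},
    {"slide": [0, 0, 0.015], "spin": 0},
    {"slide": [0, 0, 0.015], "spin": 0},
    {"slide": [0, 0, 0], "spin": 0}
  ]
}}

```text
clock: 7.15
position: [0.4668, -0.2189, 0.253]
ee_rot: [0.001, 1.0, -0.018, 0.004]
contact_force: [6.6, -0.0, -0.7]
width: 0.0583
```

```bash
python3 -c "
from h import *
shot('w7');print(manip.get_state()['contact_force'],manip.get_state()['moment'],manip.get_state()['width'])"
```

```text
7.15 [ 0.4668 -0.2189  0.253 ] [ 6.000e-04  9.998e-01 -1.810e-02  4.300e-03]
[6.72119639 0.77924035 0.74063722] [ 0.22571719 -1.52088635  0.00507013] 0.05839402342467139
```

View pics/w7.png

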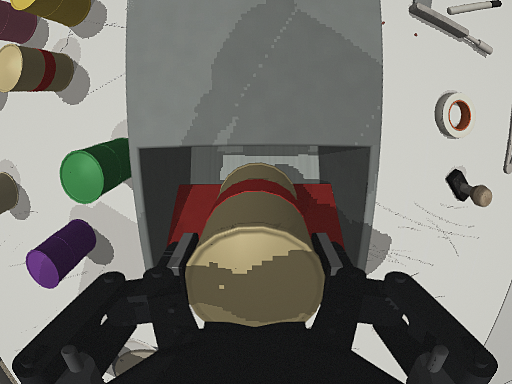

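The flap is swinging down in front of the can, and the can is held upright. I'll keep pushing.

Emit:
{"op": "servo_tool", "data": {
  "increments": [
    {"slide": [0, 0, 0.015], "spin": 0},
    {"slide": [0, 0, 0.015], "spin": 0},
    {"slide": [0, 0, 0.015], "spin": 0},
    {"slide": [0, 0, 0.015], "spin": 0},
    {"slide": [0, 0, 0.012], "spin": 0},
    {"slide": [0, 0, 0], "spin": 0},
    {"slide": [0, 0, 0], "spin": 0}
  ]
}}

```text
clock: 7.9
position: [0.4641, -0.2188, 0.1806]
ee_rot: [0.0, 1.0, -0.018, 0.001]
contact_force: [2.8, -0.3, -2.9]
width: 0.0584
```

```bash
python3 -c "
from h import *
shot('w8');print(manip.get_state()['contact_force'],manip.get_state()['moment'],manip.get_state()['width'])"
```

```text
7.9 [ 0.4641 -0.2188  0.1806] [ 0.000e+00  9.998e-01 -1.840e-02  8.000e-04]
[ 3.4175383   0.61638232 -2.07731425] [ 0.06006775 -0.83913749 -0.00172615] 0.058438101866832314
```

View pics/w8.png

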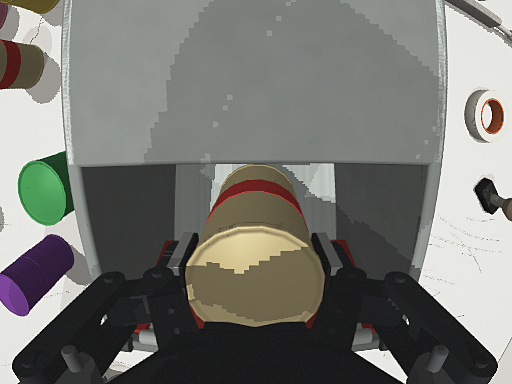

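The force has turned to about 3 N horizontal with nothing upward, so the edge is on the can's side. The lid hasn't shifted in the grip and the foot is about 108 mm deep. I'll go 4 mm deeper and release.

Emit:
{"op": "servo_tool", "data": {
  "increments": [
    {"slide": [0, 0, 0.004], "spin": 0},
    {"slide": [0, 0, 0], "spin": 0}
  ]
}}

```text
clock: 8.15
position: [0.4634, -0.2194, 0.1765]
ee_rot: [0.001, 1.0, -0.018, 0.0]
contact_force: [3.4, -0.5, -2.9]
width: 0.0584
```

Emit:
{"op": "servo_tool", "data": {
  "increments": [
    {"slide": [0, 0, 0], "spin": 0},
    {"slide": [0, 0, 0], "spin": 0},
    {"slide": [0, 0, 0], "spin": 0},
    {"slide": [0, 0, 0], "spin": 0},
    {"slide": [0, 0, 0], "spin": 0}
  ],
  "hand": 1
}}

```text
clock: 8.65
position: [0.4632, -0.219, 0.1769]
ee_rot: [0.0, 1.0, -0.018, 0.0]
contact_force: [0.7, 0.5, 4.8]
width: 0.0854
```

```bash
python3 -c "
from h import *
shot('w9');print(manip.get_state()['contact_force'],manip.get_state()['moment'],manip.get_state()['width'])"
```

```text
8.65 [ 0.4632 -0.219   0.1769] [ 3.000e-04  9.998e-01 -1.840e-02  3.000e-04]
[0.98376013 0.77809522 3.99843666] [ 0.03443832 -0.05042716  0.00048465] 0.08550409493732168
```

View pics/w9.png

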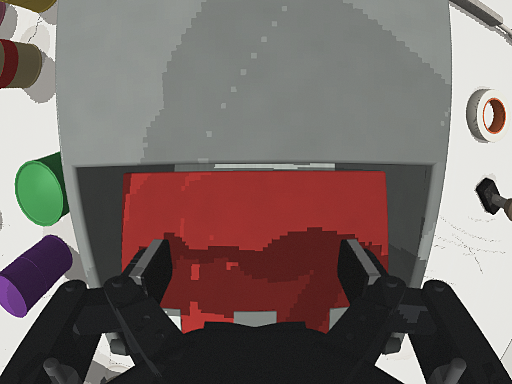

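The can has gone through. The flap has sprung back up and rests on the fingertips, so I'll rise straight out and let it close.

Emit:
{"op": "servo_tool", "data": {
  "increments": [
    {"slide": [0, 0, -0.015], "spin": 0},
    {"slide": [0, 0, -0.025], "spin": 0},
    {"slide": [0, 0, -0.03], "spin": 0},
    {"slide": [0, 0, -0.04], "spin": 0},
    {"slide": [0, 0, -0.04], "spin": 0},
    {"slide": [0, 0, 0], "spin": 0}
  ]
}}

```text
clock: 9.3
position: [0.4648, -0.2204, 0.3312]
ee_rot: [0.003, 1.0, -0.019, 0.004]
contact_force: [-0.3, 0.7, 0.3]
width: 0.0856
```

```bash
python3 -c "
from h import *
shot('w10');print(manip.get_state()['contact_force'],manip.get_state()['width'])"
```

```text
9.3 [ 0.4648 -0.2204  0.3312] [ 0.0028  0.9998 -0.0186  0.0037]
[ 0.72824263 -0.37882297  0.67075691] 0.08553320548559941
```

View pics/w10.png

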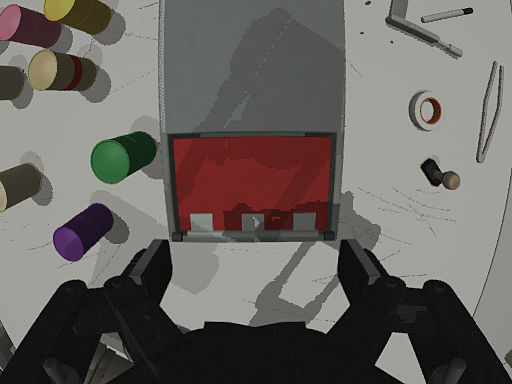

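The flap is closed and the opening is clear. Now can a.

Emit:
{"op": "servo_tool", "data": {
  "increments": [
    {"slide": [0.0136, -0.0374, 0], "spin": 0},
    {"slide": [0.0136, -0.0374, 0], "spin": 0},
    {"slide": [0.0136, -0.0374, 0], "spin": 0},
    {"slide": [0.0136, -0.0374, 0], "spin": 0},
    {"slide": [0.0136, -0.0374, 0], "spin": 0},
    {"slide": [0.0136, -0.0374, 0], "spin": 0},
    {"slide": [0.0136, -0.0374, 0], "spin": 0},
    {"slide": [0.0136, -0.0374, 0], "spin": 0}
  ]
}}

```text
clock: 10.15
position: [0.5822, 0.0773, 0.3237]
ee_rot: [0.0, 1.0, -0.019, -0.002]
contact_force: [0.8, -1.0, -0.0]
width: 0.0856
```

Emit:
{"op": "servo_tool", "data": {
  "increments": [
    {"slide": [0, 0, 0.03], "spin": 0},
    {"slide": [0, 0, 0.03], "spin": 0},
    {"slide": [0, 0, 0.03], "spin": 0},
    {"slide": [0, 0, 0.02], "spin": 0},
    {"slide": [0, 0, 0], "spin": 0},
    {"slide": [0, 0, 0], "spin": 0},
    {"slide": [0, 0, 0], "spin": 0}
  ]
}}

```text
clock: 10.85
position: [0.5835, 0.0759, 0.217]
ee_rot: [0.0, 1.0, -0.019, 0.001]
contact_force: [0.5, -0.2, 0.3]
width: 0.0854
```

```bash
python3 - <<'E'
from h import *
im,st=shot('w11')
hs=cv2.cvtColor(im,cv2.COLOR_BGR2HSV)
m=((hs[...,0]>14)&(hs[...,0]<34)&(hs[...,1]>60)&(hs[...,2]>75)).astype(np.uint8)
m[:, :190]=0;m[:,320:]=0;m[:100]=0;m[240:]=0
c=max(cv2.findContours(m,0,1)[0],key=cv2.contourArea); e=cv2.fitEllipse(cv2.convexHull(c)); print(e,wplane(e[0],.117,st).round(4))
E
```

```text
10.85 [0.5835 0.0759 0.217 ] [ 1.000e-04  9.998e-01 -1.850e-02  6.000e-04]
((255.15057373046875, 144.990234375), (72.41903686523438, 72.51213073730469), 111.83248138427734) [0.622  0.0758 0.117 ]
```

View pics/w11.png

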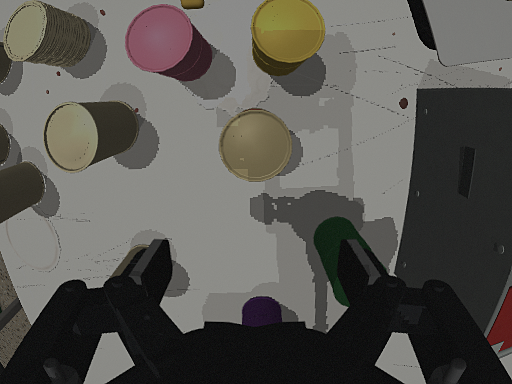

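The can a lid is at (255,145), which gives (0.622, 0.076). That agrees with the top and scene views (0.619–0.621, 0.073–0.077).

Emit:
{"op": "servo_tool", "data": {
  "increments": [
    {"slide": [0.02, -0.001, 0.005], "spin": 0},
    {"slide": [0.0185, 0, 0.01], "spin": 0},
    {"slide": [0, 0, 0.03], "spin": 0},
    {"slide": [0, 0, 0.03], "spin": 0},
    {"slide": [0, 0, 0.03], "spin": 0},
    {"slide": [0, 0, 0.024], "spin": 0},
    {"slide": [0, 0, 0.01], "spin": 0},
    {"slide": [0, 0, 0], "spin": 0}
  ]
}}

```text
clock: 11.7
position: [0.6211, 0.0755, 0.0767]
ee_rot: [0.0, 1.0, -0.018, -0.001]
contact_force: [-1.5, -0.7, 0.4]
width: 0.0855
```

Emit:
{"op": "servo_tool", "data": {
  "increments": [
    {"slide": [0, 0, 0], "spin": 0},
    {"slide": [0, 0, 0], "spin": 0}
  ]
}}

```text
clock: 11.9
position: [0.6229, 0.0756, 0.0792]
ee_rot: [0.0, 1.0, -0.018, 0.002]
contact_force: [-0.6, 0.2, -0.0]
width: 0.0847
```

Emit:
{"op": "servo_tool", "data": {
  "increments": [
    {"slide": [0, 0, 0], "spin": 0},
    {"slide": [0, 0, 0], "spin": 0},
    {"slide": [0, 0, 0], "spin": 0},
    {"slide": [0, 0, 0], "spin": 0},
    {"slide": [0, 0, 0], "spin": 0},
    {"slide": [0, 0, 0], "spin": 0}
  ],
  "hand": 0,
  "newtons": 90
}}

```text
clock: 12.5
position: [0.6224, 0.0752, 0.0788]
ee_rot: [0.0, 1.0, -0.018, 0.001]
contact_force: [0.1, -2.0, 5.9]
width: 0.0585
```

Emit:
{"op": "servo_tool", "data": {
  "increments": [
    {"slide": [0, 0, -0.01], "spin": 0},
    {"slide": [0, 0, -0.03], "spin": 0},
    {"slide": [0, 0, -0.04], "spin": 0},
    {"slide": [0, 0, -0.04], "spin": 0},
    {"slide": [0, 0, -0.04], "spin": 0},
    {"slide": [0, 0, -0.04], "spin": 0},
    {"slide": [0, 0, -0.04], "spin": 0},
    {"slide": [0, 0, -0.02], "spin": 0}
  ]
}}

```text
clock: 13.3
position: [0.622, 0.0759, 0.3417]
ee_rot: [-0.0, 1.0, -0.018, 0.003]
contact_force: [-0.6, 0.7, -2.2]
width: 0.0585
```

```bash
python3 -c "
from h import *
shot('w12');print(manip.get_state()['contact_force'],manip.get_state()['width'])"
```

```text
13.3 [0.622  0.0759 0.3417] [-2.000e-04  9.998e-01 -1.830e-02  2.800e-03]
[0.93657089 0.70955338 0.49880855] 0.05829444865010632
```

View pics/w12.png

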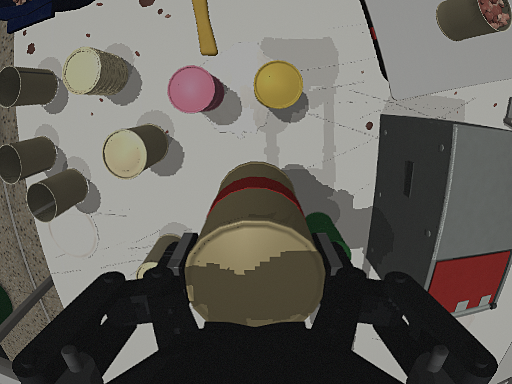

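The can is held just as before and upright. Carrying it to the slot.

Emit:
{"op": "servo_tool", "data": {
  "increments": [
    {"slide": [-0.015, 0.03, 0], "spin": 0},
    {"slide": [-0.02, 0.04, 0], "spin": 0},
    {"slide": [-0.02, 0.04, 0], "spin": 0},
    {"slide": [-0.02, 0.04, 0], "spin": 0},
    {"slide": [-0.02, 0.04, 0], "spin": 0},
    {"slide": [-0.02, 0.04, 0], "spin": 0},
    {"slide": [-0.02, 0.04, 0], "spin": 0},
    {"slide": [-0.013, 0.03, 0], "spin": 0}
  ]
}}

```text
clock: 14.15
position: [0.4602, -0.2202, 0.3363]
ee_rot: [-0.0, 1.0, -0.019, -0.001]
contact_force: [0.4, 0.0, -1.9]
width: 0.0585
```

Emit:
{"op": "servo_tool", "data": {
  "increments": [
    {"slide": [0, 0, 0.01], "spin": 0},
    {"slide": [0, 0, 0.01], "spin": 0},
    {"slide": [0, 0, 0], "spin": 0},
    {"slide": [0, 0, 0], "spin": 0},
    {"slide": [0, 0, 0], "spin": 0}
  ]
}}

```text
clock: 14.65
position: [0.4631, -0.2178, 0.3174]
ee_rot: [-0.0, 1.0, -0.018, 0.0]
contact_force: [0.5, 0.0, -2.8]
width: 0.0583
```

```bash
python3 -c "
from h import *
shot('w13');print(manip.get_state()['contact_force'],manip.get_state()['width'])"
```

```text
14.65 [ 0.4631 -0.2178  0.3174] [-0.000e+00  9.998e-01 -1.750e-02  1.000e-04]
[-0.30800334 -0.20137498 -2.59981747] 0.05846100241556739
```

View pics/w13.png

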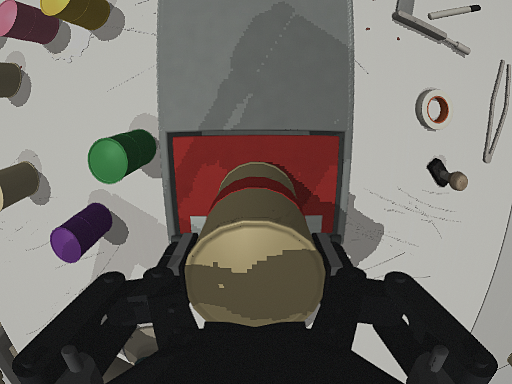

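Same pose as the first can, centred over the flap. Pushing down.

Emit:
{"op": "servo_tool", "data": {
  "increments": [
    {"slide": [0, 0, 0.02], "spin": 0},
    {"slide": [0, 0, 0.015], "spin": 0},
    {"slide": [0, 0, 0.015], "spin": 0},
    {"slide": [0, 0, 0.015], "spin": 0},
    {"slide": [0, 0, 0], "spin": 0}
  ]
}}

```text
clock: 15.2
position: [0.466, -0.2187, 0.2527]
ee_rot: [0.001, 1.0, -0.018, 0.004]
contact_force: [6.4, -0.0, -0.8]
width: 0.0584
```

Emit:
{"op": "servo_tool", "data": {
  "increments": [
    {"slide": [0, 0, 0.015], "spin": 0},
    {"slide": [0, 0, 0.015], "spin": 0},
    {"slide": [0, 0, 0.015], "spin": 0},
    {"slide": [0, 0, 0.015], "spin": 0},
    {"slide": [0, 0, 0.016], "spin": 0},
    {"slide": [0, 0, 0], "spin": 0},
    {"slide": [0, 0, 0], "spin": 0},
    {"slide": [0, 0, 0], "spin": 0}
  ]
}}

```text
clock: 16.0
position: [0.4639, -0.2189, 0.1774]
ee_rot: [0.0, 1.0, -0.018, 0.002]
contact_force: [3.8, 0.4, -3.0]
width: 0.0583
```

```bash
python3 -c "
from h import *
shot('w14');print(manip.get_state()['contact_force'],manip.get_state()['moment'],manip.get_state()['width'])"
```

```text
16.0 [ 0.4639 -0.2189  0.1774] [ 5.000e-04  9.998e-01 -1.830e-02  1.500e-03]
[ 3.15822738  0.53515679 -3.59553395] [ 0.0447807  -0.81881064  0.04809917] 0.05860372871020602
```

View pics/w14.png

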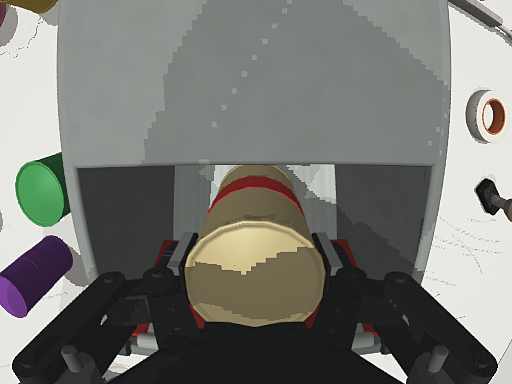

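The force signature matches the first can and the foot is about 111 mm deep. Releasing.

Emit:
{"op": "servo_tool", "data": {
  "increments": [
    {"slide": [0, 0, 0], "spin": 0},
    {"slide": [0, 0, 0], "spin": 0},
    {"slide": [0, 0, 0], "spin": 0},
    {"slide": [0, 0, 0], "spin": 0},
    {"slide": [0, 0, 0], "spin": 0}
  ],
  "hand": 1
}}

```text
clock: 16.55
position: [0.4626, -0.219, 0.177]
ee_rot: [0.001, 1.0, -0.018, 0.0]
contact_force: [0.6, 0.4, 5.0]
width: 0.085
```

```bash
python3 -c "
from h import *
shot('w15');print(manip.get_state()['contact_force'],manip.get_state()['width'])"
```

```text
16.55 [ 0.4626 -0.219   0.177 ] [ 5.000e-04  9.998e-01 -1.840e-02  4.000e-04]
[ 0.48769121 -0.2359824   6.02778081] 0.0850077198736312
```

View pics/w15.png

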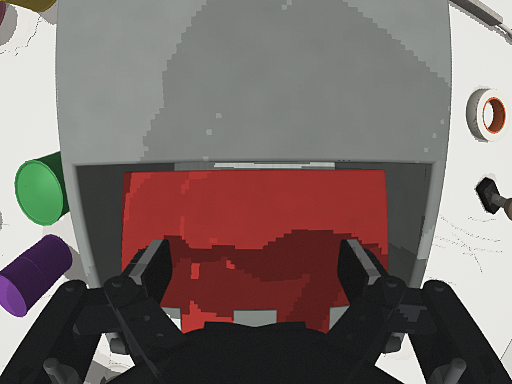

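The second can has dropped through too. I'll rise and move clear.

Emit:
{"op": "servo_tool", "data": {
  "increments": [
    {"slide": [0, 0, -0.015], "spin": 0},
    {"slide": [0, 0, -0.025], "spin": 0},
    {"slide": [0, 0, -0.03], "spin": 0},
    {"slide": [0, 0, -0.04], "spin": 0},
    {"slide": [0, 0, -0.04], "spin": 0},
    {"slide": [0, 0.03, 0], "spin": 0},
    {"slide": [0, 0.04, 0], "spin": 0},
    {"slide": [0, 0.04, 0], "spin": 0}
  ]
}}

```text
clock: 17.4
position: [0.4578, -0.3292, 0.3259]
ee_rot: [-0.0, 1.0, -0.018, -0.001]
contact_force: [0.3, 0.1, 0.5]
width: 0.0853
```

Emit:
{"op": "servo_tool", "data": {
  "increments": [
    {"slide": [-0.02, 0.04, 0], "spin": 0},
    {"slide": [-0.02, 0.03, 0], "spin": 0},
    {"slide": [-0.02, 0.02, 0], "spin": 0},
    {"slide": [-0.01, 0.01, 0], "spin": 0},
    {"slide": [0, 0, 0], "spin": 0},
    {"slide": [0, 0, 0], "spin": 0},
    {"slide": [0, 0, 0], "spin": 0}
  ]
}}

```text
clock: 18.1
position: [0.3857, -0.4248, 0.3263]
ee_rot: [-0.0, 1.0, -0.018, 0.0]
contact_force: [0.7, -0.3, -0.0]
width: 0.0856
```

```bash
python3 -c "
from h import *
a,_=shot('s16','scene'); b,_=shot('t16','top');print(manip.get_state()['contact_force'])
cv2.imwrite('pics/f16.png',cv2.resize(np.hstack([a,b]),(800,300)))"
```

```text
18.1 [ 0.3857 -0.4248  0.3263] [-3.000e-04  9.998e-01 -1.770e-02  3.000e-04]
18.15 [ 0.3857 -0.4248  0.3264] [-2.000e-04  9.998e-01 -1.760e-02  2.000e-04]
[ 0.01610784 -0.18345657  0.44947601]
```

View pics/s16.png

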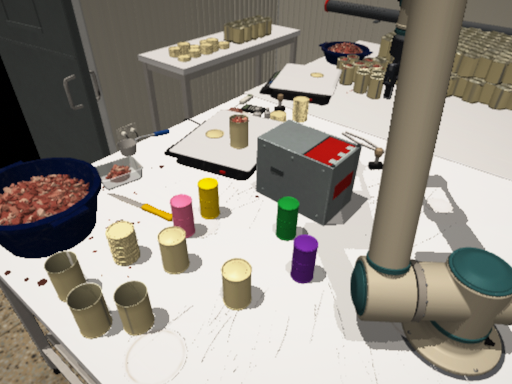

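View pics/t16.png

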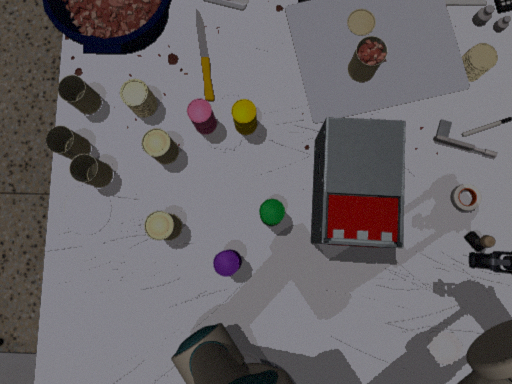

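The flap at top (363,217) is closed and both banded cans are off the table. The good cans at (160,147) and (163,226) and all the look-alikes are where they were, so I'm handing in.

```bash
python3 -c "
from rig import manip
print(manip.sign_off())"
```

```text
the job is handed in; nothing more can be done
None
```

Both red-banded cans went into the reject chest, one at a time, and I handed the job in at about 18 s of the 56 s allowed. I pushed each can upright through the flap to about 111 mm deep. I let go once the push-back had become about 3 N sideways with no upward force, and each dropped straight through.

My last scene and top pictures show the flap closed and no banded can left on the table. The two plain cans and all the coloured look-alikes are where they started, and the arm is clear with no contact force. I couldn't see inside the chest, so that both cans are in it rests on the wrist pictures after each release, which showed the slot empty. No check failed. Position estimates from the different cameras differed by no more than about 5 mm.

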